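Press a stud home with the bench press lever

TASK

A press-in stud stands proud of the copper busbar that lies in the nest of the bench press. With one fingertip, push the press lever down until the ram has driven the stud fully home, its head seated flat on the bar, then ease the lever back up under your finger to its rest without letting it snap back. Grasp nothing: leave the bar lying in its nest, keep your fingers off the bar and the stud, and do not disturb the finished bar, the tray, the jar or the spanner around the press.

Things in the scene. Friction and masses are not known exactly. Their poses are not given: they have to be found in the camera images.
- lever (a joint): turn of the press lever about a level axis (the press's y), rad. 0 = at rest, bar pointing 38 deg (0.663 rad) above level towards the press's front; grows as it swings down; solid stop near 1.15 with the stud home. A spring lifts it back. Pushed down 105 mm from the axis it takes 3 to 5 N to move, 8 to 13 N while driving the stud. Let go when down, it flies up faster than 3 rad/s.
- stud (a joint): how far the steel stud has been driven into the busbar, in m: 0 = head 9 mm clear of the bar, 0.009 = head seated flat on the bar. It starts between 0 and 0.004, is a tight press fit (35 N at the ram) and stays where it is pressed.
- hub (a point): where the lever's centre line crosses its turning axis, 200 mm above the table, on the side of the press, 85 mm from the press's middle plane. Fixed on the press, with the press's axes.
- lever_ball (a point): centre of the black plastic ball (32 mm) at the lever's outer end, 172 mm from the hub point; own x points outwards along the bar. The lever is a straight round steel bar, 13 mm thick; from the axis: hub to 18 mm, then clear bar to 154 mm, then the ball. A fingertip going straight down 105 mm (measured level) in front of the axis stays on the bar all the way.
- stud_head (a point): the centre of the top face of the stud's round head (18 mm across, 4 mm thick), under the ram. 4 mm above the bar's top, that is 60 mm above the table, when the stud is home.
- ram_face (a point): the centre of the lower face of the press ram, a square steel bar of 22 mm standing through the press head. 78 mm above the table with the lever at rest; it goes down 16 mm per rad of lever. It stands over the stud.
- press: bench press, bolted down, dark green: base 200 x 120 x 20 mm, column at its back, head 155 to 230 mm above the table, 60 mm wide, its front bolts 53 mm ahead of the hub; ram top at 278 mm. Origin: centre of its underside. Own x points from front to back (the lever points to -x, its front), z up; the lever is on its -y side. Place and turn vary.
- busbar: the copper bar being worked, loose, 140 mm (own y) x 25 mm (own x) x 6 mm, lying in the 27 mm slot of the press anvil 50 mm above the table, under the ram. It carries the stud. Origin: centre of its underside. It stays where it lies.
- done_bar: bystander: a finished copper bar of the same size lying on the table, its stud (8 mm) pointing up to 32 mm. Origin: centre of its underside.
- stud_tray: bystander: open grey plastic tray 120 x 90 x 28 mm with spare studs. Origin: centre of its underside.
- jar: bystander: amber glass jar with a white lid, 68 mm across, 100 mm high. Origin: centre of its underside.
- spanner: bystander: a steel spanner lying on the table. Origin: on its underside near the middle.
Mind the look-alikes: they are no part of the job. Leave any pink or purple look-alike of the busbar alone.

How it is judged (in metres and radians):
On the way, in this order (a step that is already met when the one before it is completed fails the run):
1. the stud is driven home by the ram: its head within 1.5 mm of the bar, with the lever down (value of joint stud above 0.0075 m and value of joint lever above 0.95 rad), for 0.1 s.
2. the lever is back up at its rest (value of joint lever below 0.06 rad), for 0.2 s.
At the end, for the whole second after the job is handed in: The stud's head is seated on the bar (within 1.5 mm), the lever is back at rest (within 0.06 rad), and the bar still lies flat in its nest (within 8 mm of where it lay) (value of joint stud above 0.0075 m and value of joint lever below 0.06 rad and distance of busbar from where it was at the start of the episode below 0.008 m and angle between busbar's own z axis and vertical below 0.1 rad and linear speed of busbar below 0.02 m/s); the robot touches nothing.
It fails at once if the lever is let fly: it springs back faster than 3 rad/s (velocity of joint lever below -3 rad/s).
It fails at once if the fingers work on the bar or the stud directly (contact force between the fingers and busbar above 1 N).
It fails at once if the bar is lifted or dragged out of its nest (distance of busbar from where it was at the start of the episode above 0.012 m).
It fails at once if the finished bar, the tray, the jar or the spanner is disturbed (moved over 15 mm) (distance of any of done_bar, stud_tray, jar, spanner from where it was at the start of the episode above 0.015 m).
It fails at once if the lever's bar or ball is taken between the fingers instead of being pushed (x of the grasp point in the frame of lever_ball between -0.15 and 0.012 m and y of the grasp point in the frame of lever_ball between -0.01 and 0.01 m and z of the grasp point in the frame of lever_ball between -0.01 and 0.01 m).
It also fails if it takes over 42 s, if anything falls off the work surface, if the arm or the gripper's body presses on something with over 40 N, if the wrist force passes 120 N, or if a joint passes its speed limit or range.

ROBOT

A 6-joint arm with a two-finger parallel gripper is mounted at the origin on the work surface. World frame = base frame: x ahead of the robot, y to its left, z up, the work surface at z = 0. Lengths are in m, angles in degrees, forces in N, time in s.
With the tool pointing down it reaches from about 0.275 to 0.825 m from the base axis. Payload 5.2 kg.
Tool frame: the origin (TCP) lies at the very end of the fingers, on their centre line; the grasp point (between the pads) lies 19 mm behind it; z points along the fingers, y is the line along which they close (so a half turn about z gives the same grasp; the last joint's range is limited). The gripper opens to 93 mm and grips with 3 to 60 N. Pads are 15 mm wide; open, the fingers measure 128 mm over their backs; the gripper's body (75 mm by 188 mm) begins 65 mm behind the grasp point.
Start: joints at [-83.182, 14.817, 87.949, -0, 77.235, -11.62], TCP at [0.174, -0.522, 0.219] pointing down, gripper open.
Joint ranges: [-179.93, 179.93], [-52.35, 119.4], [10.71, 147.94], [-69.91, 249.91], [12.55, 155.21], [-178.61, 178.61]. Speed limits (degrees/s): [147.25, 147.25, 180, 180, 180, 180].

INTERFACE

Orientations are given as a 3x3 rotation matrix whose columns are the frame's x, y, z axes.
In Python, from plant import arm gives the robot as it stands.
- The arm moves only by the tool move_arm, never from a script. Its argument "plan" is a list that holds one entry, the list of rows, each a list of 7 numbers: the finger opening in mm, from 0 to 93, then the shift along the world's x, y, z in mm, then the turn, a rotation vector about the world's x, y, z in degrees. In form: [[[claw, dx, dy, dz, rx, ry, rz], ...]]. A call has 1 to 8 rows; each row is the pose to reach, as a shift and turn from the pose commanded when the call began; what a row does not reach only later rows make up. A row lasts 1/10 s, in which the tool goes at most 50 mm and 8.59 degrees, less where a joint would pass 70% of its speed; a pose out of reach is approached as far as the arm can. A call with a gripper value outside its range is refused whole. The fingers move at their own pace and stop on an object; the grip force is fixed at half the most. Time passes only in rows, so rows that repeat a pose let the fingers close. It gives the time, the measured TCP pose, the force, the opening and the grip force at its end, in the units of the state.
- arm.read_state(): the state, without advancing time (a new reading comes with each control period).
- arm.grab_frame(name): name is "scene" or "top"; returns the picture (420x560x3 uint8, red, green, blue); there is no depth.
- arm.camera_params(name): a dict with "mtx" (3x3 intrinsics, pixels), "eye" and "rotation" of the camera in the world. Camera axes: x right, y down, z forward; pixel columns grow to the right and rows downward; lengths in m; the calibration is good to about 2 mm. A picture is of the moment at which its call begins. camera_params takes no time and is no camera call.
- arm.close_job(): hands the job in; it is judged then, once.
Trained networks look in the newest picture that a camera, given by its name, has taken for a name from the list of things; names that differ only in an ending like _2 or _b are one class to them, and where a whole thing is asked for, a point or a joint stands for the part that bears it (a point fixed in the world has none). Each returns a list of dicts, best first, with "p" (0 to 1); they miss things now and then, are a little off and sometimes report something else, mostly with a low value. They report only what shows in the picture. A call takes as long as a camera call. They do not tell look-alikes from the thing itself.
- arm.regions_of(label, camera): "pixels" (420x560 bool, what is visible of it) and "xy" ([column, row] in pixels, amid what is visible of it).
The state is a dict: "clock": time; "joints": joint angles; "joint_velocities": joint speeds; "effort": joint torques, N m; "position": TCP position; "ee_rot": TCP orientation; "contact_force": force on the tool from outside, world axes, zero at the start; "torque": the same for the moment, N m; "gripper_width": finger opening in m; "gripper_force": force on a finger pad.
Only numpy, scipy, OpenCV 4.12 (cv2) and the standard library are available. Lean on these libraries where they do the work, as an engineer would, in place of code of your own. Each camera call takes 0.05 s, during which the arm holds its last target. There are 200 camera calls.

## Working session

There is one attempt and no reset: what is moved stays moved. The work goes in short steps, Python scripts to look and compute and a tool call to move; the robot and the scene stay as the last step left them, time stands still between calls to the robot, and variables do not carry over. Pictures are saved under pics/ and viewed, at most 10 in all, crops included, and the job is handed in when it is done.

Besides the shell and the picture viewer there is one more tool, called as a command line: name --argument value ..., lists and objects as JSON in quotes. move_arm: Moves the arm, as the interface text tells. Its arguments: {"type":"object","properties":{"plan":{"type":"array","items":{"type":"array","items":{"type":"array","items":{"type":"number"}}}}},"required":["plan"]}

```bash
mkdir -p pics; cat > h.py <<'E'
import numpy as np,cv2
from plant import arm
def ray(cam,px):
    c=arm.camera_params(cam);K=np.array(c["mtx"]);R=np.array(c["rotation"]);e=np.array(c["eye"])
    d=R@np.linalg.inv(K)@np.array([px[0],px[1],1.]);return e,d/np.linalg.norm(d)
def atz(cam,px,z):
    e,d=ray(cam,px);return e+d*(z-e[2])/d[2]
def tri(a,b):
    e1,d1=ray("scene",a);e2,d2=ray("top",b)
    t=np.linalg.lstsq(np.c_[d1,-d2],e2-e1,rcond=None)[0]
    p,q=e1+d1*t[0],e2+d2*t[1];return (p+q)/2,np.linalg.norm(p-q)
def proj(cam,P):
    c=arm.camera_params(cam);K=np.array(c["mtx"]);R=np.array(c["rotation"]);e=np.array(c["eye"])
    v=K@(R.T@(np.array(P)-e));return v[:2]/v[2]
E
python3 - <<'E'
from h import *
ims=[]
for c in("scene","top"):
    im=arm.grab_frame(c);cv2.imwrite(f"pics/{c}0.png",im[:,:,::-1])
    p=arm.camera_params(c);print(c,np.round(p["eye"],3),np.round(p["rotation"],2).tolist())
    for l in("lever_ball","press","ram_face","stud_head","busbar","jar","stud_tray","done_bar","spanner"):
        for r in arm.regions_of(l,c)[:2]:
            print(c,l,round(r["p"],2),np.round(r["xy"],1),int(r["pixels"].sum()))
print(arm.read_state())
E
```

```text
scene [1.053 0.492 0.878] [[-0.67, 0.55, -0.51], [0.75, 0.48, -0.46], [-0.01, -0.69, -0.73]]
scene lever_ball 0.63 [255.7 205.4] 1249
scene press 0.81 [298.7 222. ] 7122
scene ram_face 0.79 [289.7 175.2] 443
scene stud_head 0.63 [386.8 245.8] 30
scene stud_head 0.27 [324.1 290.3] 600
scene busbar 0.76 [384.  244.3] 519
scene busbar 0.66 [280.8 235.5] 323
scene jar 0.78 [275.8 287.8] 1251
scene jar 0.59 [325.  292.2] 545
scene stud_tray 0.94 [229.5 208.4] 1387
scene done_bar 0.67 [194.8 249.3] 527
scene done_bar 0.22 [232.8 213.5] 1417
scene spanner 0.88 [325.2 290.7] 572
top [0.491 0.063 1.294] [[-0.02, -1.0, 0.08], [-1.0, 0.02, -0.0], [-0.0, -0.08, -1.0]]
top lever_ball 0.67 [294.3 190.2] 848
top press 0.59 [279.6 225.1] 4096
top press 0.53 [225.3 218.3] 452
top ram_face 0.66 [287.1 227.8] 117
top busbar 0.96 [221.9 288.9] 443
top busbar 0.72 [305.  294.2] 433
top jar 0.77 [258.5 180.3] 569
top stud_tray 0.69 [258.1 181.5] 550
top stud_tray 0.59 [359.3 219.2] 1539
top done_bar 0.73 [344.9 169.9] 449
top spanner 0.61 [226.1 219.3] 419
{'clock': 1.0, 'joints': array([-8.31811237e+01,  1.48177307e+01,  8.79484698e+01, -7.74841080e-04,
        7.72335603e+01, -1.16186061e+01]), 'joint_velocities': array([-0.02106316,  0.07342834, -0.06125897,  0.13326076, -0.04204334,
       -0.02667714]), 'effort': array([-1.64104301e-05, -4.37201393e+01, -2.84312528e+01,  7.18563935e-02,
        3.11099121e-02, -2.14297273e-05]), 'position': array([ 0.17397673, -0.5217751 ,  0.21864681]), 'ee_rot': array([[ 9.48668368e-01,  3.16272551e-01, -1.26004594e-05],
       [ 3.16272551e-01, -9.48668369e-01, -5.70939638e-06],
       [-1.37593827e-05,  1.43114430e-06, -1.00000000e+00]]), 'contact_force': array([-0.21042595,  0.23487017,  0.30207047]), 'torque': array([ 0.02810652,  0.00835684, -0.05090421]), 'gripper_force': 0.0, 'gripper_width': 0.09258686052012836}
```

View pics/scene0.png

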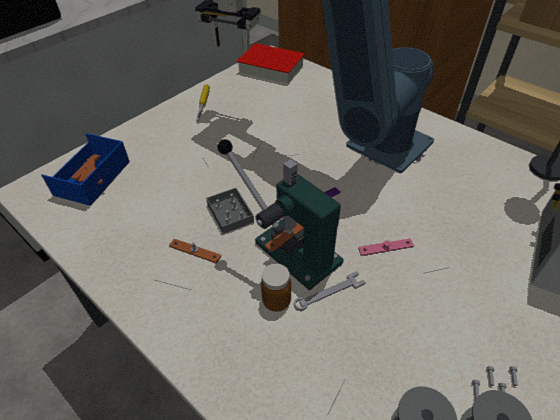

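View pics/top0.png

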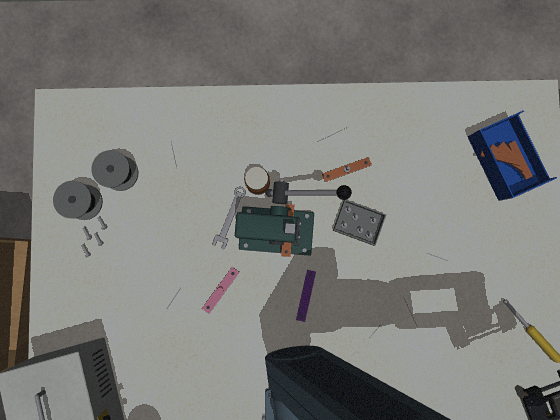

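The scene view shows the green press with its ball at about (225,147), hub at about (266,216) and ram top at about (291,165). In the top view the ball is at about (344,192), the hub at about (280,192) and the ram top at about (290,227). The lever points to world -y, and the pink and purple bars are look-alikes.

```bash
python3 - <<'E'
from h import *
out={}
for c,(u,v) in(("scene",(225,147)),("top",(344,192))):
    im=cv2.imread(f"pics/{c}0.png");w=im[v-14:v+15,u-14:u+15].max(2)<45
    n,l,s,ce=cv2.connectedComponentsWithStats(w.astype(np.uint8));k=1+s[1:,4].argmax()
    out[c]=ce[k]+[u-14,v-14];print(c,out[c],s[k])
B,g=tri(out["scene"],out["top"]);print("ball",B,g)
print("expected z",.2+.172*np.sin(.663))
t=tri((291,164),(290,227));print("ram",t,atz("top",(290,227),.278))
# fit yaw from top: ram top & ball & hub geometry
R0=atz("top",(290,227),.278)[:2]
from scipy.optimize import least_squares
# press frame: hub=(hx,-.085,.2), ball=hub+(-.172cos,0,.172 sin); ram at (rx,0)
for th in np.radians([80,85,90,95,100]):
    ex=np.array([np.cos(th),np.sin(th)]);ey=np.array([-ex[1],ex[0]])
    H=B[:2]+.172*np.cos(.663)*ex; print(np.degrees(th),H,"ram in hub frame",(R0-H)@ex,(R0-H)@ey,"hub px",proj("scene",[*H,.2]),proj("top",[*H,.2]))
for c,x0,y0,x1,y1 in(("scene",190,120,350,290),("top",215,150,395,265)):
    im=cv2.imread(f"pics/{c}0.png")[y0:y1,x0:x1];cv2.imwrite(f"pics/{c}c.png",cv2.resize(im,None,fx=4 if c=="top" else 3.5,fy=4 if c=="top" else 3.5,interpolation=2))
for l,c,p,z in(("jar","top",(257,178),.1),("tray","top",(359,222),.028),("done","top",(346,169),.006),("purple","top",(306,296),.0)):print(l,atz(c,p,z))
E
```

```text
scene [224.38271605 146.5       ] [  7   7  14  15 162]
top [343.54878049 192.02439024] [  7   7  14  15 164]
ball [ 0.59895261 -0.08424705  0.30223206] 0.00024383151489338505
expected z 0.30586325936734204
ram (array([0.52537039, 0.03360134, 0.27311155]), np.float64(0.005376504006280111)) [0.52687388 0.03164699 0.278     ]
80.0 [0.62249265 0.04925515] ram in hub frame -0.03394467365210296 0.09110847897855026 hub px [264.86293656 216.58056631] [280.72967321 188.02782976]
85.0 [0.61076759 0.05079878] ram in hub frame -0.026390729901572065 0.08190527764964617 hub px [269.20618334 213.84289633] [280.17630968 192.95040409]
90.0 [0.59895261 0.05131463] ram in hub frame -0.019667643035086804 0.07207872770206947 hub px [273.17254451 210.87946872] [280.05629274 197.9109911 ]
95.0 [0.58713763 0.05079878] ram in hub frame -0.013826579803211924 0.06170361511435429 hub px [276.732688   207.72153316] [280.37165014 202.8719258 ]
100.0 [0.57541257 0.04925515] ram in hub frame -0.008911994224072444 0.05085890075795739 hub px [279.86267587 204.40130374] [281.12109447 207.79534661]
jar [0.66183769 0.10904398 0.1       ]
tray [ 0.54572696 -0.16483937  0.028     ]
done [ 0.69599005 -0.13728911  0.006     ]
purple [ 0.34567464 -0.01706772  0.        ]
```

View pics/topc.png

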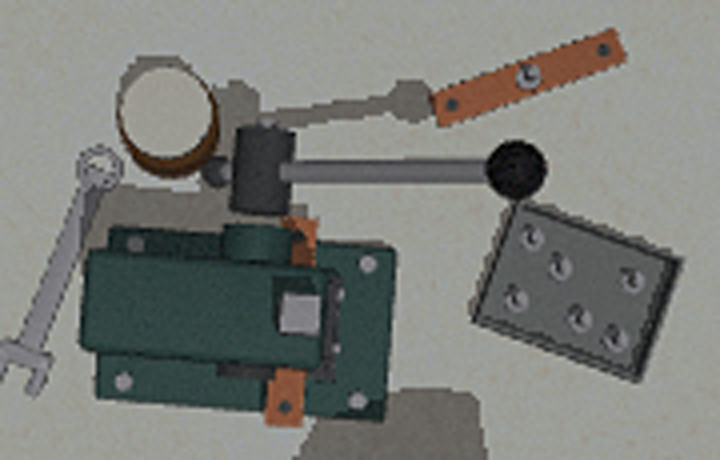

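View pics/scenec.png

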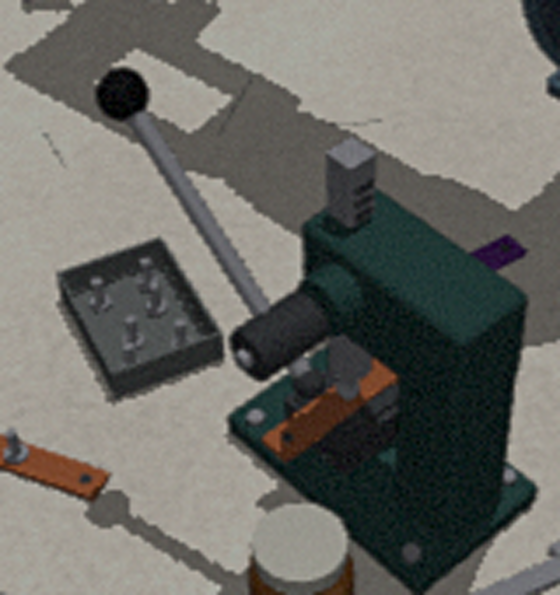

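Press yaw is about 84.5° and the hub is at about (0.612, 0.051). The push point, 105 mm ahead, is at about (0.602, -0.054), with the bar's top at z≈0.29. I'll move above it with the fingers closed and turned across the bar.

move_arm --plan '[[[0, 10, 10, 40, 0, 0, 8], [0, 35, 38, 75, 0, 0, 16], [0, 65, 71, 100, 0, 0, 24], [0, 97, 106, 120, 0, 0, 32], [0, 130, 142, 141, 0, 0, 40], [0, 163, 178, 141, 0, 0, 48], [0, 196, 214, 141, 0, 0, 57], [0, 229, 250, 141, 0, 0, 66]]]'

```text
clock: 1.8
position: [0.402, -0.2724, 0.3602]
ee_rot: [[0.105, 0.994, 0.001], [0.994, -0.105, -0.001], [-0.001, 0.001, -1.0]]
contact_force: [0.0, -0.3, 0.4]
gripper_width: 0.0336
gripper_force: 0.0
```

move_arm --plan '[[[0, 33, 36, 0, 0, 0, 0], [0, 66, 72, 0, 0, 0, 0], [0, 99, 108, 0, 0, 0, 0], [0, 132, 144, 0, 0, 0, 0], [0, 165, 180, 0, 0, 0, 0], [0, 199, 218, 0, 0, 0, 0], [0, 199, 218, 0, 0, 0, 0]]]'

```text
clock: 2.5
position: [0.6025, -0.0511, 0.3582]
ee_rot: [[0.105, 0.994, -0.0], [0.994, -0.105, 0.002], [0.002, -0.001, -1.0]]
contact_force: [0.2, -1.1, -0.3]
gripper_width: 0.0004
gripper_force: 0.0
```

```bash
python3 - <<'E'
from h import *
a=arm.grab_frame("scene")
s=arm.read_state();print(s["clock"],s["position"],s["ee_rot"].round(3).tolist(),s["contact_force"],s["gripper_width"])
cv2.imwrite("pics/s1.png",cv2.resize(a[70:320,150:400,::-1],None,fx=2.4,fy=2.4))
E
```

```text
2.55 [ 0.60114765 -0.05331094  0.35846073] [[0.106, 0.994, -0.001], [0.994, -0.106, 0.001], [0.001, -0.001, -1.0]] [ 0.33752213 -0.25605611 -0.02486882] 0.0007002252728068451
```

View pics/s1.png

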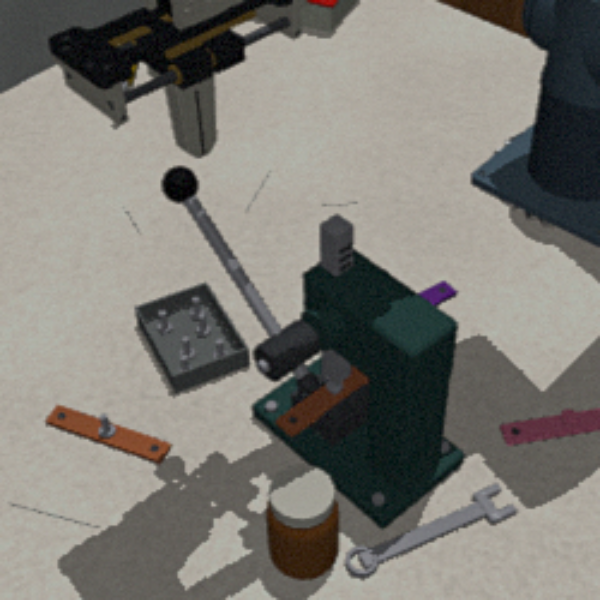

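The fingers hang closed above the bar, with the tip at crop pixel (195,150) and the ball at (180,184). Nothing has been touched yet, so I'm descending.

move_arm --plan '[[[0, 0, 0, -25, 0, 0, 0], [0, 0, 0, -50, 0, 0, 0], [0, 0, 0, -58, 0, 0, 0], [0, 0, 0, -64, 0, 0, 0], [0, 0, 0, -70, 0, 0, 0], [0, 0, 0, -76, 0, 0, 0], [0, 0, 0, -82, 0, 0, 0], [0, 0, 0, -88, 0, 0, 0]]]'

```text
clock: 3.35
position: [0.6004, -0.0563, 0.272]
ee_rot: [[0.111, 0.994, 0.002], [0.994, -0.111, -0.001], [-0.0, 0.002, -1.0]]
contact_force: [0.0, 0.2, 2.7]
gripper_width: 0.0005
gripper_force: 1.3
```

```bash
python3 - <<'E'
from h import *
a=arm.grab_frame("scene")
s=arm.read_state();print(s["clock"],s["position"],s["contact_force"],s["torque"])
cv2.imwrite("pics/s2.png",cv2.resize(a[70:320,150:400,::-1],None,fx=2.4,fy=2.4))
E
```

```text
3.4 [ 0.59989673 -0.05605487  0.27055331] [1.39011032 0.20079977 1.24731337] [-0.05053667 -0.30142819  0.01159628]
```

View pics/s2.png

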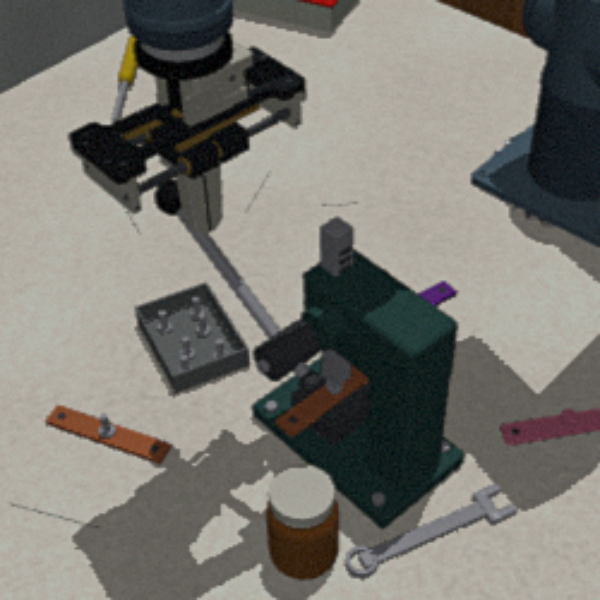

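The lever has begun to move: the ball went from (180,184) to (170,198) and the force is 1–3 N. I'll check that the tip is centred across the bar.

```bash
python3 - <<'E'
from h import *
f=lambda P:np.round((proj("scene",P)-[150,70])*2.4,0)
p=np.array([.600,-.056,.2705])
for o in([0,0,0],[.0175,.0075,0],[-.0175,.0075,0],[.0175,-.0075,0]):print("tip",o,f(p+o))
H=np.array([.612,.051,.2])
for L in(.03,.06,.09,.12):
  a=.60;print("bar",L,f(H+[-L*np.cos(a)*.096,-L*np.cos(a)*.995,L*np.sin(a)]))
a=arm.grab_frame("top")
cv2.imwrite("pics/t2.png",cv2.resize(a[150:265,215:395,::-1],None,fx=4,fy=4))
E
```

```text
tip [0, 0, 0] [203. 226.]
tip [0.0175, 0.0075, 0] [195. 239.]
tip [-0.0175, 0.0075, 0] [223. 220.]
tip [0.0175, -0.0075, 0] [183. 232.]
bar 0.03 [266. 318.]
bar 0.06 [247. 290.]
bar 0.09 [227. 262.]
bar 0.12 [208. 234.]
```

View pics/t2.png

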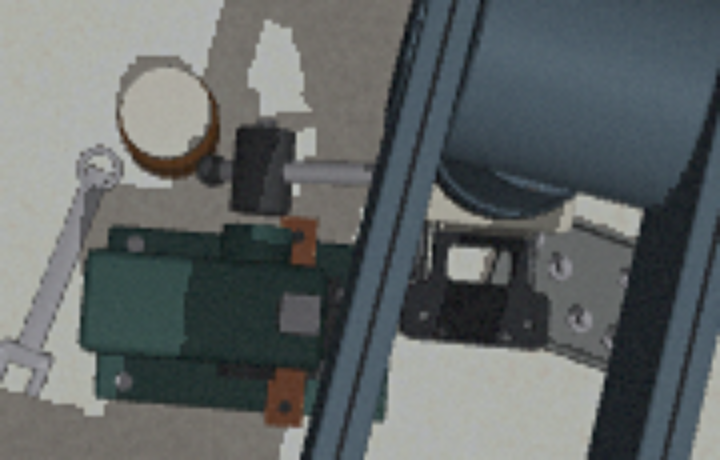

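The top view has the arm over the finger, with the bar running out to the left at row 172. In the scene view the bar sits about 6 mm towards +x of the tip's centre, still on one finger. I'll shift +6 mm in x while pushing down.

move_arm --plan '[[[0, 3, 0, -4, 0, 0, 0], [0, 6, 0, -10, 0, 0, 0], [0, 6, 0, -16, 0, 0, 0], [0, 6, 0, -22, 0, 0, 0], [0, 6, 0, -28, 0, 0, 0], [0, 6, 0, -34, 0, 0, 0], [0, 6, 0, -40, 0, 0, 0], [0, 6, 0, -46, 0, 0, 0]]]'

```text
clock: 4.25
position: [0.6059, -0.0562, 0.2252]
ee_rot: [[0.111, 0.994, 0.0], [0.994, -0.111, -0.0], [-0.0, 0.0, -1.0]]
contact_force: [-0.4, -1.0, 3.6]
gripper_width: 0.0006
gripper_force: 1.6
```

move_arm --plan '[[[0, 0, 0, -6, 0, 0, 0], [0, 0, 0, -12, 0, 0, 0], [0, 0, 0, -18, 0, 0, 0], [0, 0, 0, -24, 0, 0, 0], [0, 0, 0, -30, 0, 0, 0], [0, 0, 0, -36, 0, 0, 0], [0, 0, 0, -42, 0, 0, 0], [0, 0, 0, -46, 0, 0, 0]]]'

```text
clock: 5.05
position: [0.6062, -0.055, 0.1801]
ee_rot: [[0.111, 0.994, 0.001], [0.994, -0.111, 0.002], [0.002, 0.001, -1.0]]
contact_force: [-1.0, 1.5, 10.2]
gripper_width: 0.0004
gripper_force: 4.7
```

```bash
python3 - <<'E'
from h import *
a=arm.grab_frame("scene")
s=arm.read_state();print(s["clock"],s["position"],s["contact_force"],s["torque"])
cv2.imwrite("pics/s3.png",cv2.resize(a[70:320,150:400,::-1],None,fx=2.4,fy=2.4))
E
```

```text
5.1 [ 0.60610744 -0.05482539  0.17957005] [-1.36618712  0.19797844  9.57625106] [0.06118277 0.00137672 0.00498418]
```

View pics/s3.png

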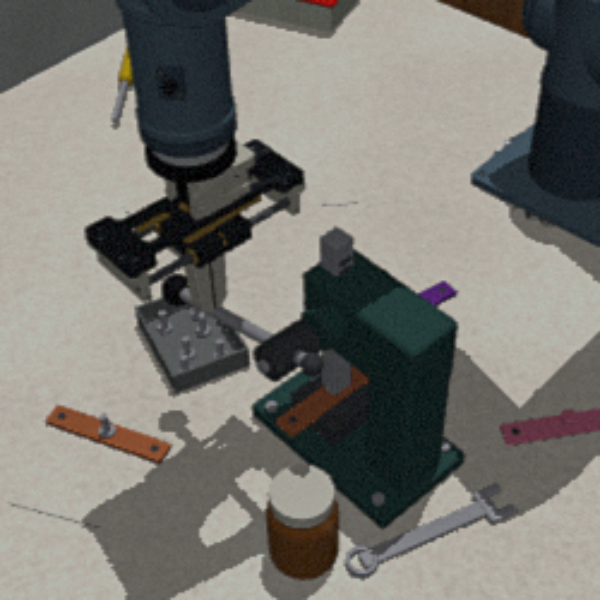

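The lever is well down, the force is 10 N (the stud is being driven) and the moment is about zero, so the tip is centred. I'll continue slowly to the stop.

move_arm --plan '[[[0, 0, 0, -4, 0, 0, 0], [0, 0, 0, -8, 0, 0, 0], [0, 0, 0, -12, 0, 0, 0], [0, 0, 0, -15, 0, 0, 0], [0, 0, 0, -18, 0, 0, 0], [0, 0, 0, -20, 0, 0, 0], [0, 0, 0, -22, 0, 0, 0], [0, 0, 0, -22, 0, 0, 0]]]'

```text
clock: 5.9
position: [0.6065, -0.0548, 0.1585]
ee_rot: [[0.111, 0.994, 0.002], [0.994, -0.111, 0.002], [0.002, 0.002, -1.0]]
contact_force: [-1.2, 0.7, 9.5]
gripper_width: 0.0005
gripper_force: 4.0
```

move_arm --plan '[[[0, 0, 0, -1, 0, 0, 0], [0, 0, 0, -2, 0, 0, 0], [0, 0, 0, -3, 0, 0, 0], [0, 0, 0, -4, 0, 0, 0], [0, 0, 0, -4, 0, 0, 0]]]'

```text
clock: 6.4
position: [0.6067, -0.0547, 0.1547]
ee_rot: [[0.111, 0.994, 0.002], [0.994, -0.111, 0.002], [0.002, 0.002, -1.0]]
contact_force: [-1.8, 2.4, 9.5]
gripper_width: 0.0006
gripper_force: 4.2
```

move_arm --plan '[[[0, 0, 0, -1, 0, 0, 0], [0, 0, 0, -2, 0, 0, 0], [0, 0, 0, -3, 0, 0, 0], [0, 0, 0, -3, 0, 0, 0]]]'

```text
clock: 6.8
position: [0.6068, -0.055, 0.1521]
ee_rot: [[0.111, 0.994, 0.003], [0.994, -0.111, 0.001], [0.001, 0.003, -1.0]]
contact_force: [-1.5, 1.5, 10.5]
gripper_width: 0.0006
gripper_force: 4.9
```

move_arm --plan '[[[0, 0, 0, -1, 0, 0, 0], [0, 0, 0, -2, 0, 0, 0], [0, 0, 0, -2, 0, 0, 0]]]'

```text
clock: 7.1
position: [0.6069, -0.0547, 0.1508]
ee_rot: [[0.111, 0.994, 0.003], [0.994, -0.111, 0.002], [0.002, 0.003, -1.0]]
contact_force: [-2.1, 2.1, 14.9]
gripper_width: 0.0004
gripper_force: 6.3
```

move_arm --plan '[[[0, 0, 0, -1, 0, 0, 0], [0, 0, 0, -2, 0, 0, 0], [0, 0, 0, -2, 0, 0, 0]]]'

```text
clock: 7.4
position: [0.6072, -0.0552, 0.1493]
ee_rot: [[0.111, 0.994, 0.004], [0.994, -0.111, 0.0], [0.001, 0.004, -1.0]]
contact_force: [-1.2, 0.6, 17.6]
gripper_width: 0.0004
gripper_force: 7.4
```

```bash
python3 - <<'E'
from h import *
a=arm.grab_frame("scene")
s=arm.read_state();print(s["clock"],s["position"],s["contact_force"])
cv2.imwrite("pics/s4.png",cv2.resize(a[130:280,200:350,::-1],None,fx=4,fy=4))
E
```

```text
7.45 [ 0.60717419 -0.0552376   0.14930988] [-2.96529741  0.48101216 17.14734649]
```

View pics/s4.png

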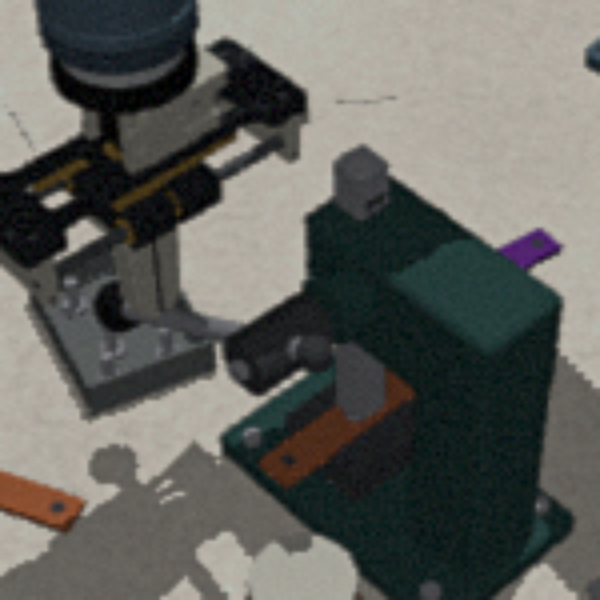

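The ram (crop (360,380)) is down on the stud. Force has passed 17 N at z=0.149, where the stop was predicted, so the stud is home. Now easing up.

move_arm --plan '[[[0, 0, 0, 3, 0, 0, 0], [0, 0, 0, 9, 0, 0, 0], [0, 0, 0, 15, 0, 0, 0], [0, 0, 0, 22, 0, 0, 0], [0, 0, 0, 29, 0, 0, 0], [0, 0, 0, 36, 0, 0, 0], [0, 0, 0, 43, 0, 0, 0], [0, 0, 0, 50, 0, 0, 0]]]'

```text
clock: 8.25
position: [0.6059, -0.0558, 0.1973]
ee_rot: [[0.111, 0.994, 0.0], [0.994, -0.111, 0.0], [0.0, 0.0, -1.0]]
contact_force: [-0.6, -3.0, 3.5]
gripper_width: 0.0005
gripper_force: 1.7
```

move_arm --plan '[[[0, 0, 0, 6, 0, 0, 0], [0, 0, 0, 13, 0, 0, 0], [0, 0, 0, 20, 0, 0, 0], [0, 0, 0, 27, 0, 0, 0], [0, 0, 0, 34, 0, 0, 0], [0, 0, 0, 41, 0, 0, 0], [0, 0, 0, 48, 0, 0, 0], [0, 0, 0, 54, 0, 0, 0]]]'

```text
clock: 9.05
position: [0.6059, -0.0558, 0.2512]
ee_rot: [[0.111, 0.994, -0.0], [0.994, -0.111, 0.0], [0.0, -0.0, -1.0]]
contact_force: [-0.4, 2.4, 1.3]
gripper_width: 0.0003
gripper_force: 1.2
```

move_arm --plan '[[[0, 0, 0, 5, 0, 0, 0], [0, 0, 0, 10, 0, 0, 0], [0, 0, 0, 15, 0, 0, 0], [0, 0, 0, 20, 0, 0, 0], [0, 0, 0, 25, 0, 0, 0], [0, 0, 0, 30, 0, 0, 0], [0, 0, 0, 35, 0, 0, 0], [0, 0, 0, 40, 0, 0, 0]]]'

```text
clock: 9.85
position: [0.6059, -0.056, 0.291]
ee_rot: [[0.111, 0.994, -0.0], [0.994, -0.111, -0.0], [-0.0, -0.0, -1.0]]
contact_force: [0.5, 1.4, -0.2]
gripper_width: 0.0002
gripper_force: 1.0
```

move_arm --plan '[[[0, 0, 0, 5, 0, 0, 0], [0, 0, 0, 15, 0, 0, 0], [0, 0, 0, 30, 0, 0, 0], [0, 0, 0, 60, 0, 0, 0], [0, 0, 0, 90, 0, 0, 0], [0, 0, 0, 90, 0, 0, 0], [0, 0, 0, 90, 0, 0, 0], [0, 0, 0, 90, 0, 0, 0]]]'

```text
clock: 10.65
position: [0.6055, -0.0563, 0.3794]
ee_rot: [[0.111, 0.994, -0.002], [0.994, -0.111, 0.0], [-0.0, -0.002, -1.0]]
contact_force: [-0.2, -0.0, -0.2]
gripper_width: 0.0004
gripper_force: 0.0
```

```bash
python3 - <<'E'
from h import *
a=arm.grab_frame("scene")
s=arm.read_state();print(s["clock"],s["position"],s["contact_force"])
cv2.imwrite("pics/s5.png",cv2.resize(a[120:300,180:360,::-1],None,fx=3.3,fy=3.3))
E
```

```text
10.7 [ 0.60542288 -0.05611564  0.3790997 ] [ 0.39602539  0.36693052 -0.12385781]
```

View pics/s5.png

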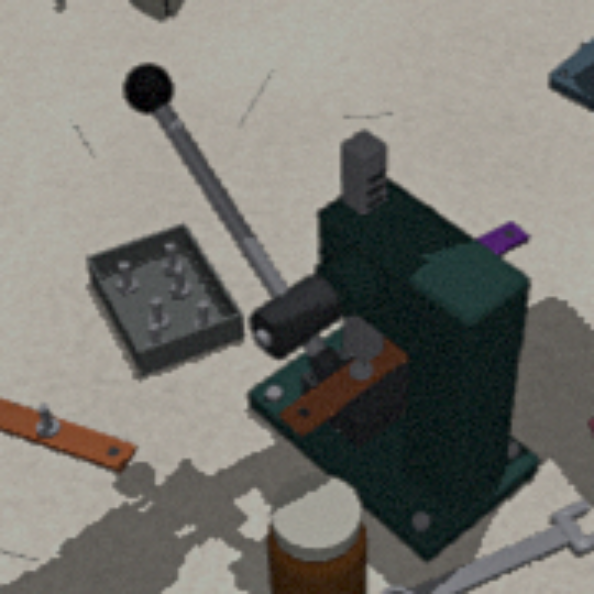

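The ball is back at full-picture (224.8,146.7), against (224.4,146.5) at the start. The stud head, at crop (362,365), is seated on the bar, and nothing else has moved.

```bash
python3 -c "
from plant import arm
print(arm.close_job())"
```

```text
the job is handed in; nothing more can be done
None
```

The stud was pushed fully home by the lever, the lever was eased back up to its rest under the finger, and the job was handed in at about 10.7 s; no verdict came back.

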